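# Hold a spring clip open over a board edge

## Task

Squeeze the handles of the spring clip on the low rack so that its jaws spread, and lift it off. Then lower it, upright, over the middle of the top edge of the square-cornered plywood board (not the one with the gabled top), so that one spread jaw reaches a couple of centimetres down each side of the board and no part of the clip touches it, ready for me to slip leather packing in. Finish holding it there, jaws gaping around the edge: do not let go or let it close, and leave the other things on the bench where they are.

Things in the scene. Friction and masses are not known exactly. Their poses are not given: they have to be found in the camera images.
- clip_pin (a point): Hinge pin of the spring clip (steel, 125 mm tall, 40 mm wide, about 100 g; handles up, jaws down, symmetrical). z points up to the handles; x is along the pin; y is the line along which handles and jaws open. A steel coil of radius 8 mm, 30 mm long, surrounds the pin. At the start the clip sits upright astride the rack fin, coil resting on its top edge, x along the fin.
- clip_grip (a point): Midway between the clip's two handle ends, 50 mm above the pin. Each ends in a rubber roll, radius 7 mm, 28 mm long along x, its centre 25 mm to the side at rest (64 mm over both); squeezed to the stop: 9 mm to the side (32 mm over both), 5 mm higher. Grasp the rolls from above, closing along y; below them the levers slope inward to the pin.
- clip_jaws (a point): Midway between the clip's two jaw pads, 55 mm below the pin. Each rubber pad is 24 mm (x) by 6 mm (y) by 14 mm (z). On the rack they grip the 8 mm fin; squeezed to the stop they are about 42 mm apart.
- clip_left (a joint): Angle of the clip's lever on its +y side (rad): about 0 closed on the rack fin, 0.32 squeezed to the stop; both levers move alike. The spring pushes back with 2.4 N at each handle at 0, rising to about 9 N at the stop. Each jaw moves out about 5.5 mm per 0.1 rad.
- clip_right (a joint): Angle of the clip's lever on the -y side, the same as the other (rad).
- rack_top (a point): Middle of the top edge of the low rack's fin, 80 mm above the bench: an upright wooden fin 150 mm long (its x axis), 8 mm thick (y), on a dark wooden block 170 by 50 by 16 mm; fixed to the bench. The clip sits somewhere within 35 mm of the middle.
- board_top (a point): Middle of the top edge of the square-cornered plywood board, 150 mm above the bench: an upright board 150 mm long (its x axis), 8 mm thick (y), in a wooden block 170 by 50 by 30 mm; fixed to the bench.
- gable: The other plywood board, with a gabled (pointed) top 150 mm high at its middle, in the same kind of block; origin under the middle of the block, x along the board. Fixed; leave alone.
- driver_mid (a point): Screwdriver with a wooden handle, 200 mm long, lying between the blocks; leave alone.
- brush_mid (a point): Brush, 190 mm long, lying between the blocks; leave alone.
- oilstone_mid (a point): Grey oilstone 150 x 50 x 25 mm; leave alone.
- mallet_mid (a point): Wooden mallet, 260 mm long; leave alone.
- gluejar_mid (a point): Jar 64 mm across, 85 mm tall; leave alone.
- plane_mid (a point): Small hand plane 160 x 48 x 52 mm; leave alone.
- wedge_mid (a point): Light wooden offcut 90 x 35 x 18 mm; leave alone.
There are look-alikes about, which are no part of the job. Leave any orange look-alike of the part that bears rack_top alone.

How it is judged:
By the outcome, as a careful person would: the job done as asked, in the order asked, and still so for the second after the job is handed in, while the arm keeps its last pose, push and grip.
It also fails if it takes over 45 s, if anything falls off the work surface, if the arm or the gripper's body presses on something with over 40 N, if the wrist force passes 120 N, or if a joint passes its speed limit or range.

## Robot

A 7-joint arm with a two-finger parallel gripper is mounted at the origin on the work surface. World frame = base frame: x ahead of the robot, y to its left, z up, the work surface at z = 0. Lengths are in m, angles in rad, forces in N, time in s.
With the tool pointing down it reaches from about 0.425 to 0.925 m from the base axis. Payload 6.8 kg.
Tool frame: the origin (TCP) lies on the front face of the gripper's body, between the roots of the fingers; the fingertips stand 73 mm ahead of it and the grasp point (between the pads) lies 54 mm ahead of it (env.nose_length is the distance from the TCP to the fingertips, in m); z points along the fingers, y is the line along which they close (so a half turn about z gives the same grasp; the last joint's range is limited). The gripper opens to 85 mm and grips with 20 to 120 N. Pads are 22 mm wide; open, the fingers measure 114 mm over their backs; the gripper's body (76 mm by 85 mm) begins 54 mm behind the grasp point. The pads swing forward as they close: fully open they stand 13 mm farther back than shut.
Start: joints at [-1.321, 0.477, 0.022, 1.555, -0.011, 1.109, -0.083], TCP at [0.236, 0.632, 0.304] pointing down, gripper open.
Joint ranges: [-2.96, 2.96], [-0.34, 2.1], [-1.41, 1.46], [0.24, 2.44], [-1.37, 4.51], [0.17, 1.92], [-2.96, 2.96]. Speed limits (rad/s): [2.39, 2.39, 3.14, 3.14, 3.14, 3.14, 3.14].

## Interface

Orientations are given as a unit quaternion [w, x, y, z].
In Python, from cell import env, kin, camera, calibration, job gives the robot as it stands. The module is installed in compiled form; this text tells all that it offers. Calls block until the motion is done:
- env.reach(position, orientation): joint-space move of the TCP to a pose.
- env.movel(position, velocity=0.15, rot=None, stop_force=None): straight line of the TCP; rot=None keeps the orientation; velocity is the mean speed in m/s. With stop_force (N) it stops when the force on the tool has changed by that much, and returns True; else False.
- env.goto_joints(angles): joint-space move.
- env.grip(opening, f_grip=None): finger opening in m; f_grip is the grip in N (None keeps the last); returns when the fingers have stopped.
- env.dwell(seconds).
- kin.inverse_kinematics(position, orientation): joint angles nearest the present ones, or None.
- env.get_state(): the state.
- camera(name): name is "scene" or "top" or "wrist"; returns (picture, depth): 420x560x3 uint8, blue, green, red; 420x560 float32, m along the optical axis (not along the pixel's ray), 0 where there is no reading.
- calibration(name): a dict with "fx", "fy", "cx", "cy" (pixels), "k1" (the pictures are not rectified: a ray, as slopes to the right and down, at radius r is drawn at 1 + k1 r^2 times it, then the intrinsics apply), "rvec" (rotation vector, rad) and "tvec" (3), from world to camera coordinates, as OpenCV has them. Camera axes: x right, y down, z forward; pixel columns grow to the right and rows downward; lengths in m; the calibration is good to about 2 mm. A picture is of the moment at which its call begins: read the wrist's pose just before it. calibration takes no time and is no camera call; for the wrist camera it gives the pose at the moment of the call.
A pose or a line that the arm cannot do raises env.PlanningError and nothing moves.
- job.job_done(): hands the job in; it is judged then, once.
The state is a dict: "time": time; "qpos": joint angles; "joint_velocities": joint speeds; "joint_torque": joint torques, N m; "tcp_pos": TCP position; "orientation": TCP orientation; "force": force on the tool from outside, world axes, zero at the start; "torque": the same for the moment, N m; "opening": finger opening in m; "gripper_force": force on a finger pad.
Only numpy, scipy, OpenCV 4.12 (cv2) and the standard library are available. Lean on these libraries where they do the work, as an engineer would, in place of code of your own. Each camera call takes 0.05 s, during which the arm holds its last target. There are 200 camera calls.

## Working session

There is one attempt and no reset: what is moved stays moved. The work goes in short steps, each a Python script; the robot and the scene stay as the last script left them, time stands still between calls to the robot, and variables do not carry over. Pictures are saved under pics/ and viewed, at most 10 in all, crops included, and the job is handed in when it is done.

```bash
mkdir -p pics
cat > h.py <<'E'
import numpy as np, cv2
from cell import env, kin, camera, calibration, job
def snap(name,tag):
    c=calibration(name); p,d=camera(name)
    cv2.imwrite(f'pics/{tag}.png',p); np.savez(f'pics/{tag}.npz',p=p,d=d,**c); return p,d,c
def cloud(d,c):
    h,w=d.shape; u,v=np.meshgrid(np.arange(w),np.arange(h))
    x=(u-c['cx'])/c['fx']; y=(v-c['cy'])/c['fy']; X,Y=x.copy(),y.copy()
    for _ in range(8):
        s=1+c['k1']*(X*X+Y*Y); X=x/s; Y=y/s
    P=np.stack([X*d,Y*d,d],-1); R=cv2.Rodrigues(np.array(c['rvec'],float))[0]
    W=(P-np.array(c['tvec'],float).reshape(3))@R; W[d<=0]=np.nan
    return W
E
python3 - <<'E'
from h import *
for n in('scene','top'):
    p,d,c=snap(n,n+'0'); print(c,np.mean(d>0))
s=env.get_state();print(s['time'],s['tcp_pos'],s['orientation'],s['opening'])
E
```

```text
{'fx': 467.839667681452, 'fy': 467.839667681452, 'cx': 280.49627834182655, 'cy': 211.42985297834431, 'k1': -0.047026253176651524, 'rvec': array([ 1.80913167,  1.36549437, -0.7457086 ]), 'tvec': array([-0.07319328, -0.2041282 ,  1.68440263])} 0.9962755102040817
{'fx': 425.01210214291046, 'fy': 425.01210214291046, 'cx': 278.14063983631615, 'cy': 207.9063294374301, 'k1': 0.03611909129441504, 'rvec': array([ 2.13612583, -2.19585218,  0.09543482]), 'tvec': array([-0.04116203,  0.56252119,  1.13040013])} 0.9959651360544217
0.1 [0.23624917 0.6318572  0.30300499] [-8.36847532e-05  1.77907019e-01  9.84046932e-01 -8.49523112e-04] 0.08580117955901667
```

View pics/scene0.png

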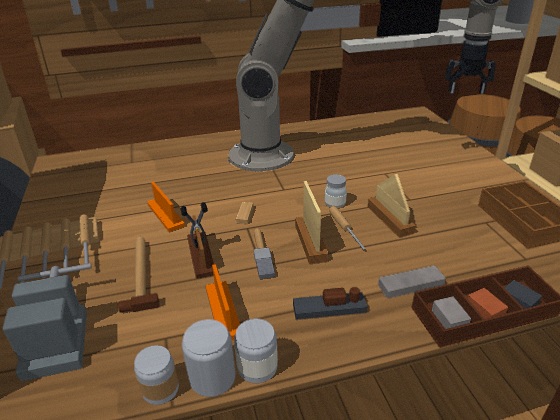

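View pics/top0.png

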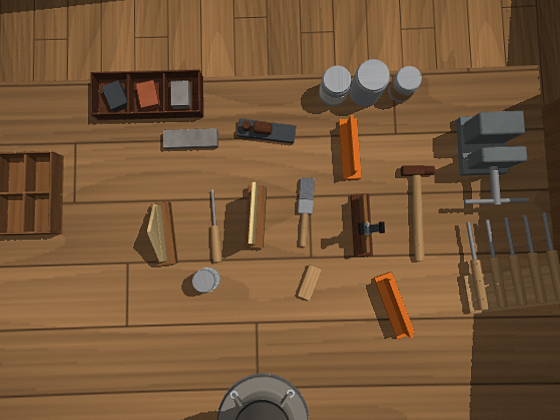

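The scene shows the clip on the dark rack at top-view (370,228), the square board at (257,213), and the gabled board at (158,232). The orange look-alikes are at (348,147) and (393,305). Next: positions from depth.

```bash
python3 - <<'E'
import numpy as np,cv2
from h import cloud
for n in('top0','scene0'):
    z=np.load(f'pics/{n}.npz'); W=cloud(z['d'],z); 
    globals()[n]=W.reshape(-1,3)
P=np.vstack([top0,scene0]); P=P[~np.isnan(P).any(1)]
def st(t,m,Q=P):
    q=Q[m]; 
    if len(q)<4: print(t,len(q));return
    c,(w,h),a=cv2.minAreaRect(q[:,:2].astype(np.float32)); print(t,len(q),np.round(c,4),round(w,3),round(h,3),round(a,1),'z',np.round(np.percentile(q[:,2],[2,50,98]),3))
    b=cv2.boxPoints((c,(w,h),a)); 
W=top0.reshape(420,560,3)
for uv in[(256,212),(249,212),(365,228),(378,228),(356,210),(368,240),(160,230)]: print(uv,np.round(W[uv[1],uv[0]],3))
for nm,Q in(('top',top0),('scene',scene0)):
    Q=Q[~np.isnan(Q).any(1)]; x,y,z=Q.T
    b=(abs(y-0.03)<.09)&(abs(x-.5)<.14)
    st(nm+' board top',b&(z>.143)&(z<.16),Q)
    st(nm+' board block',b&(z>.025)&(z<.034),Q)
    r=(abs(y+.26)<.09)&(abs(x-.46)<.12)
    st(nm+' fin',r&(z>.074)&(z<.086),Q); st(nm+' rackblock',r&(z>.012)&(z<.02),Q)
    st(nm+' clip',r&(z>.12),Q)
E
python3 -c "
import cv2
a=cv2.imread('pics/top0.png')[175:275,330:400];b=cv2.imread('pics/scene0.png')[190:290,165:235]
cv2.imwrite('pics/crop.png',cv2.resize(cv2.hconcat([a,b]),None,fx=5,fy=5,interpolation=2))"
```

```text
(256, 212) [0.548 0.001 0.068]
(249, 212) [0.552 0.022 0.034]
(365, 228) [ 0.496 -0.273  0.112]
(378, 228) [ 0.495 -0.302  0.129]
(356, 210) [ 0.55  -0.269  0.018]
(368, 240) [ 0.467 -0.286  0.081]
(160, 230) [0.508 0.255 0.063]
top board top 211 [0.5413 0.0062] 0.008 0.147 85.4 z [0.146 0.15  0.153]
top board block 811 [0.4952 0.0529] 0.136 0.271 85.2 z [0.025 0.03  0.033]
top fin 184 [ 0.4558 -0.297 ] 0.247 0.04 14.5 z [0.075 0.08  0.084]
top rackblock 668 [ 0.4589 -0.2931] 0.25 0.076 12.2 z [0.012 0.016 0.02 ]
top clip 165 [ 0.497  -0.2839] 0.028 0.064 1.3 z [0.12  0.143 0.147]
scene board top 140 [0.5436 0.0095] 0.009 0.153 85.1 z [0.144 0.149 0.151]
scene board block 517 [0.5005 0.0542] 0.132 0.266 85.2 z [0.026 0.029 0.033]
scene fin 128 [ 0.4555 -0.2943] 0.248 0.04 15.1 z [0.074 0.079 0.085]
scene rackblock 535 [ 0.4562 -0.292 ] 0.25 0.078 13.4 z [0.012 0.015 0.019]
scene clip 134 [ 0.499  -0.2808] 0.03 0.064 1.5 z [0.121 0.14  0.145]
```

View pics/crop.png

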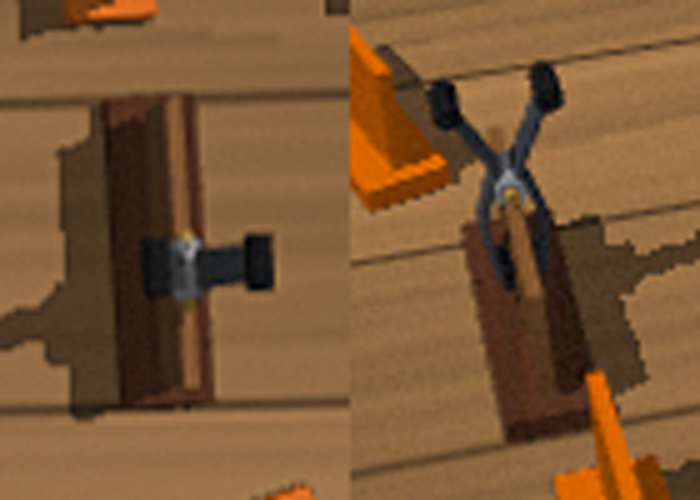

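The crop shows the clip upright on the fin with its rolls along y; grip centre is about (0.498, -0.282). The board is at about (0.542, 0.008), turned -4.7°. I'll move now and take wrist views over both.

```bash
cat >> h.py <<'E'
def down(deg): a=np.radians(deg+180)/2; return np.array([0,np.cos(a),np.sin(a),0])
def rect(t,W,m):
    q=W[m]; 
    if len(q)<10: return print(t,len(q))
    c,(w,h),a=cv2.minAreaRect(q[:,:2].astype(np.float32))
    print(t,len(q),np.round(c,4),round(w,4),round(h,4),round(a,2),'z',np.round(np.percentile(q[:,2],[2,50,98]),4))
E
python3 - <<'E'
from h import *
env.reach([0.542,0.008,0.34],down(-4.7)); env.dwell(.2)
p,d,c=snap('wrist','wb'); W=cloud(d,c).reshape(-1,3); x,y,z=W.T
rect('board',W,(abs(z-.15)<.005)&(abs(y-.008)<.06)&(abs(x-.54)<.12))
env.reach([0.498,-0.282,0.30],down(1.4)); env.dwell(.2)
p,d,c=snap('wrist','wc'); W=cloud(d,c).reshape(-1,3); x,y,z=W.T
r=(abs(y+.28)<.06)&(abs(x-.5)<.06)
rect('rolls',W,r&(z>.125)&(z<.16)); rect('roll+',W,r&(z>.13)&(z<.16)&(y>-.282)); rect('roll-',W,r&(z>.13)&(z<.16)&(y<-.282))
rect('fin',W,(abs(z-.08)<.004)&(abs(y+.28)<.02)&(abs(x-.47)<.13))
s=env.get_state();print(s['time'],s['tcp_pos'],s['qpos'],s['force'])
a=cv2.imread('pics/wb.png');cv2.imwrite('pics/w2.png',cv2.resize(cv2.hconcat([a,p]),(800,300)))
E
```

```text
board 1907 [0.5413 0.0078] 0.008 0.1503 85.08 z [0.1484 0.1498 0.1512]
rolls 1723 [ 0.496  -0.2822] 0.0282 0.064 1.02 z [0.1259 0.1432 0.1454]
roll+ 799 [ 0.4956 -0.2573] 0.0282 0.014 1.61 z [0.1367 0.1433 0.1455]
roll- 806 [ 0.4965 -0.3072] 0.0282 0.0138 0.5 z [0.137  0.1435 0.1454]
fin 1089 [ 0.5115 -0.2844] 0.0277 0.1494 84.8 z [0.0782 0.0798 0.0814]
4.2 [ 0.49866716 -0.28084357  0.30006424] [-0.09184852  0.35598017  0.63340927  1.84295626 -0.24481864  1.02096494
  2.23814807] [ 0.2244274  -0.34237826  0.28770411]
```

View pics/w2.png

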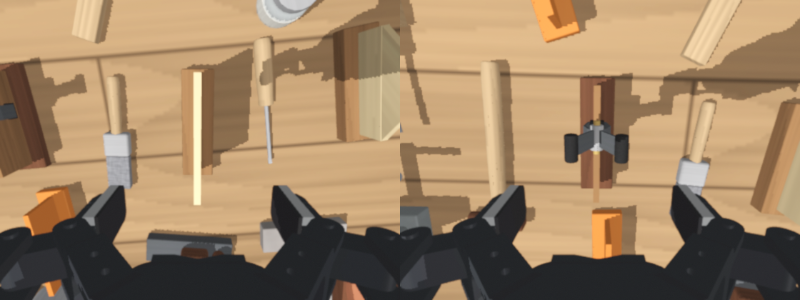

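The wrist view (right half) shows the clip at about (597,148) between the fingers. The left half shows the board top edge, clear of everything, at (198,137). Now grasp, squeezing in stages, and lift.

Run:
```python
from h import *
q=down(1.0)
env.movel([0.496,-0.2822,0.23],.15,rot=q); s=env.get_state();o=np.array([0.496,-0.2822])-s['tcp_pos'][:2];print('err',o)
xy=np.array([0.496,-0.2822])+o
print(env.movel([*xy,0.191],.08,stop_force=8)); s=env.get_state();print(s['tcp_pos'],s['force'])
for g in(.066,.055,.045,.036,.028):
    env.grip(g,35); s=env.get_state(); print(g,round(s['opening'],4),s['gripper_force'],np.round(s['force'],1),s['tcp_pos'])
env.dwell(.2)
p,d,c=snap('scene','g1'); cv2.imwrite('pics/g1c.png',cv2.resize(p[140:290,135:265],None,fx=4,fy=4,interpolation=2))
print(env.get_state()['time'])
```

```text
err [-0.00034619  0.00025832]
False
[ 0.49557092 -0.28209168  0.19078679] [ 0.21967339 -0.38758299  1.56891143]
0.066 0.0659 0.0 [-0.3 -0.4 -0.4] [ 0.49582163 -0.28197135  0.19130732]
0.055 0.0551 5.907694548368454 [-0.5  0.2  7.4] [ 0.49631103 -0.28250496  0.19217916]
0.045 0.0448 8.155835419893265 [ 0.3  0.1 10.9] [ 0.4968053  -0.28303073  0.19289306]
0.036 0.0365 9.61495578289032 [-1.1  0.6 13.9] [ 0.4971467  -0.28339475  0.19337818]
0.028 0.0285 16.674925982952118 [-1.7 -0.2 16.4] [ 0.49736528 -0.28363668  0.19371961]
7.0917
```

View pics/g1c.png

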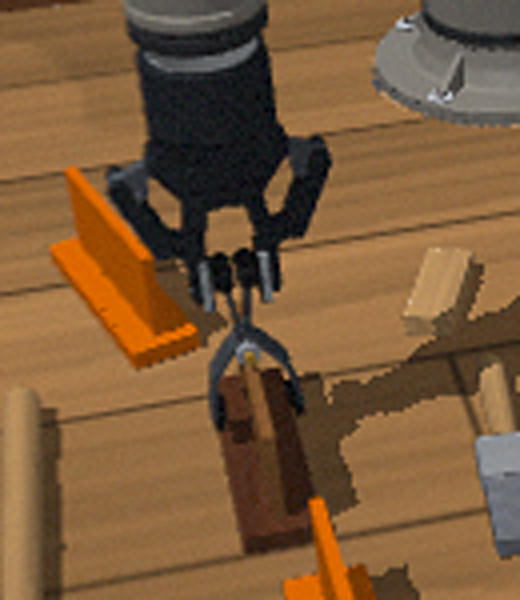

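The rolls are held between the pads and the jaws are clear of the fin (crop pixels ~(218,415) and (297,400)). Firm up the grip, lift and carry to above the board.

Run:
```python
from h import *
env.grip(.015,40); s=env.get_state(); print(s['opening'],s['gripper_force'])
t=s['tcp_pos']
env.movel([t[0],t[1],.365],.12); s=env.get_state(); print(s['opening'],s['gripper_force'],s['force'],s['tcp_pos'])
env.movel([0.5413,0.0078,.365],.15,rot=down(-4.92)); env.dwell(.3)
s=env.get_state(); print(s['opening'],s['gripper_force'],s['force'],s['tcp_pos'],s['orientation'],s['time'])
t=s['tcp_pos']
for n in('wrist','scene'):
    p,d,c=snap(n,'h'+n); W=cloud(d,c).reshape(-1,3); x,y,z=W.T
    r=np.hypot(x-t[0],y-t[1])<.06
    for a,b in((.17,.2),(.2,.215),(.215,.23),(.23,.26),(.26,.29),(.29,.32)): rect(f'{n} {a}',W,r&(z>a)&(z<b))
R=cv2.Rodrigues(c['rvec'])[0]; v=R@np.r_[t[:2],.26]+c['tvec']; u=(v[:2]/v[2]*c['fx']+[c['cx'],c['cy']]).astype(int); print(u)
A=p[max(u[1]-70,0):u[1]+100,u[0]-60:u[0]+70]
cv2.imwrite('pics/h.png',cv2.hconcat([cv2.resize(A,(390,510),interpolation=2),cv2.resize(cv2.imread('pics/hwrist.png')[100:380,150:375],(410,510))]))
```

```text
0.024763660861530853 38.41302752494812
0.02400117744297704 39.23958778381348 [ 0.19921924 -0.39397484 -1.73399643] [ 0.49729811 -0.28375764  0.36425832]
0.024303251213597853 39.24044609069824 [ 0.38982554  0.40600836 -0.16044481] [0.54126846 0.00760091 0.36498916] [-2.56394317e-05  4.30655028e-02  9.99072250e-01 -1.49488484e-05] 11.325
wrist 0.17 0
wrist 0.2 233 [0.5367 0.0115] 0.0633 0.0216 82.45 z [0.2035 0.2131 0.215 ]
wrist 0.215 313 [0.5383 0.0111] 0.0612 0.0218 85.04 z [0.215  0.2171 0.2295]
wrist 0.23 1762 [0.5348 0.011 ] 0.0548 0.0302 85.52 z [0.2328 0.2512 0.2598]
wrist 0.26 1317 [0.533  0.0106] 0.0228 0.0264 83.53 z [0.2601 0.2638 0.2883]
wrist 0.29 4812 [0.5401 0.008 ] 0.0514 0.0291 83.62 z [0.2963 0.318  0.3199]
scene 0.17 0
scene 0.2 48 [0.541  0.0123] 0.0632 0.0263 84.7 z [0.2033 0.2111 0.2149]
scene 0.215 46 [0.5427 0.0118] 0.0604 0.0236 88.17 z [0.2154 0.2199 0.2292]
scene 0.23 107 [0.5459 0.0104] 0.0543 0.0323 81.32 z [0.2314 0.25   0.2597]
scene 0.26 98 [0.5458 0.0105] 0.0206 0.0365 83.94 z [0.2603 0.2686 0.2895]
scene 0.29 228 [0.5452 0.0073] 0.0337 0.047 21.18 z [0.2924 0.3105 0.3197]
[311 156]
```

View pics/h.png

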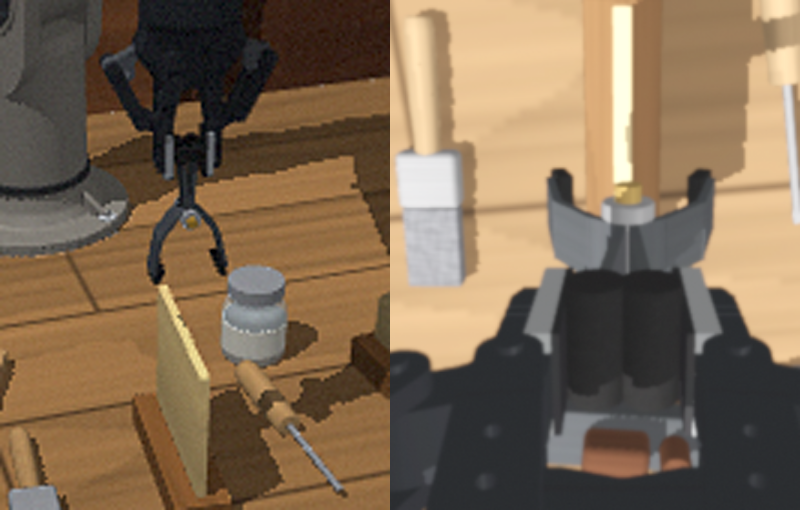

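The clip is held upright, jaws gaping above the board edge (scene crop jaws at (155,270) and (217,262)). The jaw midpoint sits about 4 mm towards +y of the board, so I'll correct that and lower.

Run:
```python
from h import *
xy=[0.5433,0.0038]
env.movel([*xy,.34],.08); print(env.movel([*xy,.289],.05,stop_force=5)); env.dwell(.5)
s=env.get_state(); print(s['opening'],s['gripper_force'],s['force'],s['tcp_pos'],s['time'])
t=s['tcp_pos']
for n in('wrist','scene'):
    p,d,c=snap(n,'f'+n); W=cloud(d,c).reshape(-1,3); x,y,z=W.T
    r=np.hypot(x-t[0],y-t[1])<.05
    for a,b in((.12,.139),(.154,.17),(.17,.195)): rect(f'{n} {a}',W,r&(z>a)&(z<b))
A=p[120:290,250:380]
cv2.imwrite('pics/f.png',cv2.hconcat([cv2.resize(A,(390,510),interpolation=2),cv2.resize(cv2.imread('pics/fwrist.png')[100:380,150:375],(410,510))]))
```

```text
False
0.02415391303954851 39.235557317733765 [-0.38904845 -0.04178253 -0.49388008] [0.54332276 0.0038327  0.28903376] 13.5583
wrist 0.12 219 [0.5389 0.0078] 0.0634 0.0217 82.38 z [0.128 0.137 0.139]
wrist 0.154 471 [0.5417 0.0069] 0.0547 0.0204 85.23 z [0.1546 0.167  0.1699]
wrist 0.17 2327 [0.5368 0.0072] 0.0441 0.0302 85.11 z [0.1707 0.1833 0.1925]
scene 0.12 99 [0.5425 0.0057] 0.0705 0.0575 33.75 z [0.1214 0.1322 0.1387]
scene 0.154 41 [0.543  0.0074] 0.0544 0.0205 83.54 z [0.1549 0.1615 0.1692]
scene 0.17 118 [0.5466 0.0073] 0.0422 0.0343 80.79 z [0.172  0.1831 0.1936]
```

View pics/f.png

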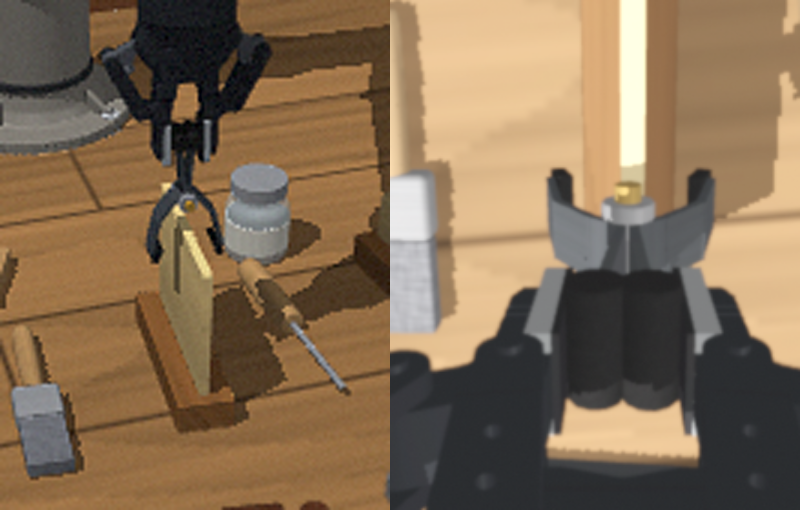

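The jaws straddle the board (scene crop (155,255) and (215,250)), with their midpoint at y 0.0078 against the board's 0.0078. They reach about 22 mm down, with no contact force and the grip steady. I'm handing the job in.

```bash
python3 -c "
from h import *
print(job.job_done())"
```

```text
the job is handed in; nothing more can be done
None
```

The job is handed in: the arm is holding the squeezed clip upright over the middle of the square-cornered board's top edge, with its jaws gaping about 22 mm down each side, no contact measured, and nothing else touched.

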